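# Free a cross-threaded pail lid and screw it home

### The arm

A 7-joint arm with a two-finger parallel gripper is mounted at the origin on a cart in front of the work surface, level with it; the furniture and walls round the work are solid. World frame = base frame: x ahead of the robot, y to its left, z up, the work surface at z = 0. Lengths are in mm, angles in rad, forces in N, time in s.
With the tool pointing down it reaches from about 425 to 825 mm from the base axis. Payload 3.6 kg.
Tool frame: the origin (TCP) lies at the very end of the fingers, on their centre line; the grasp point (between the pads) lies 19 mm behind it (arm.grip_point_offset is the distance from the TCP to the grasp point, in mm); z points along the fingers, y is the line along which they close (so a half turn about z gives the same grasp; the last joint's range is limited). The gripper opens to 85 mm and grips with 20 to 120 N. Pads are 22 mm wide; open, the fingers measure 114 mm over their backs; the gripper's body (76 mm by 85 mm) begins 54 mm behind the grasp point. The pads swing forward as they close: fully open they stand 13 mm farther back than shut.
Start: joints at [-1.127, 0.615, -0.013, 1.423, 0.008, 1.103, -0.04], TCP at [294.224, 579.564, 231.297] pointing down, gripper open.
Joint ranges: [-3.12, 3.12], [-0.3, 2.06], [-1.34, 1.32], [0.26, 2.42], [-1.36, 4.5], [0.01, 1.98], [-2.84, 2.84]. Speed limits (rad/s): [2.79, 2.79, 3.14, 3.14, 3.14, 3.14, 3.14].

### API

Orientations are given as a rotation vector (axis times angle).
In Python, from plant import arm gives the robot as it stands. The module is installed in compiled form; this text tells all that it offers.
- The arm moves only by the tool step_arm, never from a script. Its argument "deltas" is a list of rows, each an object with "dr": the turn, a rotation vector about the tool's x, y, z in degrees, a list of three; "delta_pos": the shift along the tool's x, y, z in m, a list of three; "hand": the finger opening in m, from 0 to 0.0854. In form: [{"dr": [wx, wy, wz], "delta_pos": [x, y, z], "hand": hand}, ...]. A call has 1 to 20 rows; each row is the pose to reach, as a shift and turn from the pose commanded when the call began, along the tool's axes at that moment; what a row does not reach only later rows make up. A row lasts 1/10 s, in which the tool goes at most 50 mm and 8.59 degrees, less where a joint would pass 70% of its speed; a pose out of reach is approached as far as the arm can. A call with a gripper value outside its range is refused whole. The fingers move at their own pace and stop on an object; the grip force is fixed at half the most. Time passes only in rows, so rows that repeat a pose let the fingers close. It gives the time, the measured TCP pose, the force, the opening and the grip force at its end, in the units of the state.
- arm.observe(): the state, without advancing time (a new reading comes with each control period).
- arm.capture(name): name is "side" or "top" or "wrist"; returns a dict with "color" (384x512x3 uint8, red, green, blue), "vertical_fov" (degrees; the focal length in pixels is half the picture's height over the tangent of half this angle, whatever the lens; pixels are square), "cx", "cy" (the principal point, pixels), "dist_coeffs" ([k1, k2, p1, p2, k3] as OpenCV has them; the pictures are not rectified), "cam_to_world" (4x4, takes a point from camera to world coordinates). Camera axes: x right, y down, z forward; pixel columns grow to the right and rows downward; lengths in mm; the calibration is good to about 2 mm. A picture is of the moment at which its call begins. There is no depth.
- arm.sign_off(): hands the job in; it is judged then, once.
Trained networks look in a picture, given as the dict that the camera call returned (one of the last four; its "shot" number tells which), for a name from the list of things; names that differ only in an ending like _2 or _b are one class to them, and where a whole thing is asked for, a point or a joint stands for the part that bears it (a point fixed in the world has none). Each returns a list of dicts, best first, with "p" (0 to 1); they miss things now and then, are a little off and sometimes report something else, mostly with a low value. They report only what shows in the picture. A call takes as long as a camera call. They do not tell look-alikes from the thing itself.
- arm.regions_of(picture, query): "mask" (384x512 bool, what is visible of it) and "bbox" ([left, top, right, bottom] in pixels, round what is visible of it).
The state is a dict: "clock": time; "joint_positions": joint angles; "qd": joint speeds; "effort": joint torques, N m; "tcp_pos": TCP position; "ee_rot": TCP orientation; "contact_force": force on the tool from outside, world axes, zero at the start; "torque": the same for the moment, N m; "opening": finger opening in mm; "grip_force": force on a finger pad.
Only numpy, scipy, OpenCV 4.12 (cv2) and the standard library are available. Lean on these libraries where they do the work, as an engineer would, in place of code of your own. Each camera call takes 0.05 s, during which the arm holds its last target. There are 200 camera calls.

### The job

The grey lid of one of the two white pails sits crooked: it has been cross-threaded. First fold that pail's carrying handle down out of the way, then turn the lid back (counter-clockwise from above) until it drops level into the start of the thread, and run it in clockwise until it is fully home. Leave the pail standing where it is, give or take a few centimetres, and do not shift the other, properly closed pail or the things around them.

Things in the scene. Friction and masses are not known exactly. Their poses are not given: they have to be found in the camera images.
- pail: White plastic screw-top pail, full (about 2 kg), loose: the one whose lid sits crooked. 120 mm across, 104 mm tall to the shoulder, with a threaded neck 106 mm across up to a rim at 136 mm. Origin at the centre of its underside, z up. Its bail (wire carrying handle) pivots 90 mm up, on the pail's own y axis.
- pail_rim (a point): Centre of the pail's rim, 136 mm up, z up. Three-start right-hand thread (clockwise from above runs in), starts 120 degrees apart, 9.5 mm from one thread to the next: the lid sinks 7.9 mm per 100 degrees and at home its ceiling lies on the rim.
- lid: Grey screw lid, loose on the neck: 121 mm across, 25 mm tall, 0.35 kg. Origin at the centre of the skirt's lower edge, z up through the lid, x along the bar on its top. At the start it leans about 7 degrees, its origin 123 to 128 mm above the pail's underside: one of its three lugs is a thread lower than the other two. Dropped level into the thread start it is 122 mm up, home 114.7 mm.
- pail_bail (a joint): Hinge of that pail's bail about the pail's y axis, rad: 0 upright over the lid, +1.62 lying level towards the pail's +x, -1.62 towards its -x (stops). Folds either way; friction holds it wherever it is left, about 1 N at the grip moves it.
- bail_grip (a point): Middle of the bail's black round grip, 15 mm thick, 66 mm long along the pail's y axis, 108 mm from the hinge axis: upright its centre is 198 mm above the table, folded it is 108 mm out from the pail's axis and 90 mm up. The bail is 141 mm wide and swings clear of the lid.
- lid_bar (a point): Middle of the top edge of the lid's straight bar (84 mm long, 13 mm thick, 20 mm high), 45 mm above the lid's origin. Turned back 25 to 60 degrees the lid drops level; from there clockwise it is home after about 95 degrees and stops firmly 20 later (turned on, the pail goes round with it). It turns easily and sinks by its own weight. Turned clockwise at once it stays crooked and jams.
- closed_pail: The other pail, a bystander, loose: same size and look, its lid properly closed (bar's top 160 mm up), its bail folded level towards its +x (reaching 116 mm from its axis, 90 mm up). Origin at the centre of its underside.
- ink_square: Bystander: square ink bottle, 44 x 44 x 57 mm tall, loose. Origin under its centre.
- turps_bottle: Bystander: tall glass solvent bottle with a white cap, 64 mm across, 175 mm tall, standing loose. Origin under its centre.
- paint_tube: Bystander: paint tube lying on the table, 36 x 115 x 21 mm, long along its y. Origin under its centre.
- tape_roll: Bystander: roll of tape lying flat, 90 mm across, 48 mm tall. Origin under its centre.
- brayer: Bystander: ink roller lying down, 99 x 185 x 33 mm, long along its y. Origin under its centre.
- glue_stick: Bystander: glue stick standing upright, 26 mm across, 89 mm tall. Origin under its centre.
Mind the look-alikes: they are no part of the job. Of the things like the lid, leave any that is purple or yellow; of the rest the larger one is meant.

How it is judged (in metres and radians):
On the way, in this order (a step that is already met when the one before it is completed fails the run):
1. the bail of the pail with the crooked lid is folded down to either side ((value of joint pail_bail above 1.25 rad or value of joint pail_bail below -1.25 rad)), for 0.1 s.
2. the lid, backed off, has dropped level into the thread start, still above home (angle between the z axis of lid and the z axis of pail, either way round below 0.035 rad and z of lid in the frame of pail between 0.118 and 0.127 m), for 0.05 s.
3. the lid has been run in level until it is home (angle between the z axis of lid and the z axis of pail, either way round below 0.035 rad and z of lid in the frame of pail below 0.1162 m), for 0.2 s.
At the end, for the whole second after the job is handed in: The lid is level on the pail (within 2 degrees) and home (within 1.5 mm of the rim), the bail is folded down past 72 degrees to either side, and the pail stands upright and at rest within 5 cm of where it stood (all of step 3 and z of lid in the frame of pail above 0.112 m and (value of joint pail_bail above 1.25 rad or value of joint pail_bail below -1.25 rad) and angle between pail's own z axis and vertical below 0.03 rad and distance of pail from where it was at the start of the episode below 0.05 m and linear speed of each of pail, lid below 0.01 m/s); the robot touches nothing.
It fails at once if the closed pail is shifted by more than 3 cm (distance of closed_pail from where it was at the start of the episode above 0.03 m).
It fails at once if the pail is tipped by more than about 14 degrees (angle between pail's own z axis and vertical above 0.25 rad).
It fails at once if a bystander is shifted by more than 3 cm or knocked over (distance of any of ink_square, turps_bottle, paint_tube, tape_roll, brayer, glue_stick from where it was at the start of the episode above 0.03 m or angle between any of ink_square, turps_bottle, glue_stick's own z axis and vertical above 0.5 rad).
It also fails if it takes over 72 s, if anything falls off the work surface, if the arm or the gripper's body presses on something with over 40 N, if the wrist force passes 120 N, or if a joint passes its speed limit or range.

## Working session

There is one attempt and no reset: what is moved stays moved. The work goes in short steps, Python scripts to look and compute and a tool call to move; the robot and the scene stay as the last step left them, time stands still between calls to the robot, and variables do not carry over. Pictures are saved under pics/ and viewed, at most 10 in all, crops included, and the job is handed in when it is done.

Besides the shell and the picture viewer there is one more tool, called after "Call:" by a JSON object that holds its "name" and its "arguments", one argument or row to a line. step_arm: Moves the arm, as the interface text tells. Its arguments: {"type":"object","properties":{"deltas":{"type":"array"}},"required":["deltas"]}

```bash
mkdir -p pics; cat > h.py <<'E'
import numpy as np, cv2, pickle
from plant import arm
def K(p):
    f=192/np.tan(np.radians(p["vertical_fov"])/2)
    return np.array([[f,0,p["cx"]],[0,f,p["cy"]],[0,0,1]])
def ray(p,uv):
    n=cv2.undistortPoints(np.array(uv,float).reshape(-1,1,2),K(p),np.array(p["dist_coeffs"],float)).reshape(-1,2)
    T=np.array(p["cam_to_world"]); d=np.c_[n,np.ones(len(n))]@T[:3,:3].T
    return T[:3,3],d
def at_z(p,uv,z):
    o,d=ray(p,uv); return o+d*((z-o[2])/d[:,2])[:,None]
def proj(p,X):
    T=np.linalg.inv(np.array(p["cam_to_world"])); r=cv2.Rodrigues(T[:3,:3])[0]
    return cv2.projectPoints(np.array(X,float).reshape(-1,1,3),r,T[:3,3],K(p),np.array(p["dist_coeffs"],float))[0].reshape(-1,2)
def save(p,n): cv2.imwrite(f"pics/{n}.png",cv2.cvtColor(p["color"],cv2.COLOR_RGB2BGR))
E
python3 - <<'E'
from h import *
print(arm.observe())
ims=[]
for c in ["top","side"]:
    p=arm.capture(c); ims.append(p["color"])
    print(c,np.round(p["cam_to_world"],2).tolist(),p["vertical_fov"])
    for q in ["lid","pail","bail_grip","lid_bar"]:
        for r in arm.regions_of(p,q): print(q,round(r["p"],2),r["bbox"])
    save(p,c+"0")
E
```

```text
{'clock': 0.0, 'joint_positions': array([-1.12749125,  0.61591273, -0.01261942,  1.424943  ,  0.00814589,
        1.10335993, -0.04041021]), 'qd': array([ 1.42998954e-03, -6.15363197e-04, -9.27675480e-06, -1.93361149e-04,
       -1.36440959e-03, -5.20159577e-05,  4.99998710e-04]), 'effort': array([-3.48886406e-04, -4.69217134e+01,  2.59326361e-01, -1.71029127e+01,
        1.00656110e-02,  9.73263639e-03, -1.27317506e-05]), 'tcp_pos': array([293.91506167, 578.88721774, 230.12772705]), 'ee_rot': array([-0.73095551, -3.0548323 ,  0.00395486]), 'contact_force': array([-0.12698354,  0.3569633 , -0.5772663 ]), 'torque': array([ 0.01272453, -0.02312452,  0.03776742]), 'grip_force': 0.0, 'opening': 85.4661926362804}
top [[-0.02, -1.0, 0.06, 471.27], [-1.0, 0.02, -0.01, 362.5], [0.01, -0.06, -1.0, 1268.05], [0.0, 0.0, 0.0, 1.0]] 50.86129568326778
lid 0.88 [355.0, 243.4, 381.2, 273.1]
lid 0.82 [126.9, 206.6, 171.7, 246.3]
lid 0.81 [261.4, 196.7, 306.5, 242.4]
lid 0.64 [323.2, 129.0, 337.1, 139.9]
lid 0.59 [190.5, 144.2, 217.8, 172.6]
pail 0.78 [266.3, 197.0, 303.3, 238.8]
bail_grip 0.64 [265.6, 196.6, 298.5, 226.4]
lid_bar 0.93 [353.5, 245.8, 384.6, 272.5]
lid_bar 0.88 [260.8, 199.5, 303.3, 239.7]
lid_bar 0.59 [188.3, 144.7, 217.0, 173.1]
lid_bar 0.58 [124.7, 209.3, 168.4, 250.2]
side [[0.99, -0.05, 0.1, 417.65], [-0.12, -0.38, 0.92, -621.27], [-0.01, -0.92, -0.39, 537.49], [0.0, 0.0, 0.0, 1.0]] 51.0514989370809
lid 0.96 [160.1, 295.3, 209.5, 333.8]
lid 0.75 [280.4, 188.4, 307.7, 208.7]
lid 0.68 [207.8, 170.7, 235.2, 189.9]
lid 0.6 [211.6, 179.6, 264.9, 215.0]
lid 0.23 [339.7, 267.9, 383.1, 317.3]
pail 0.89 [213.1, 173.3, 266.0, 260.3]
bail_grip 0.53 [215.9, 172.7, 263.3, 223.8]
lid_bar 0.8 [206.4, 172.3, 242.7, 188.4]
lid_bar 0.7 [164.4, 296.7, 208.9, 333.7]
lid_bar 0.65 [280.0, 192.6, 311.2, 204.7]
lid_bar 0.64 [215.0, 182.8, 263.8, 219.3]
```

```bash
python3 - <<'E'
import cv2,numpy as np
a=cv2.imread("pics/top0.png");b=cv2.imread("pics/side0.png")
cv2.imwrite("pics/t1.png",cv2.resize(a[110:300,90:410],(800,475),interpolation=cv2.INTER_CUBIC))
cv2.imwrite("pics/s1.png",cv2.resize(b[130:350,130:420],(790,600),interpolation=cv2.INTER_CUBIC))
E
```

```text
(no output)
```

View pics/t1.png

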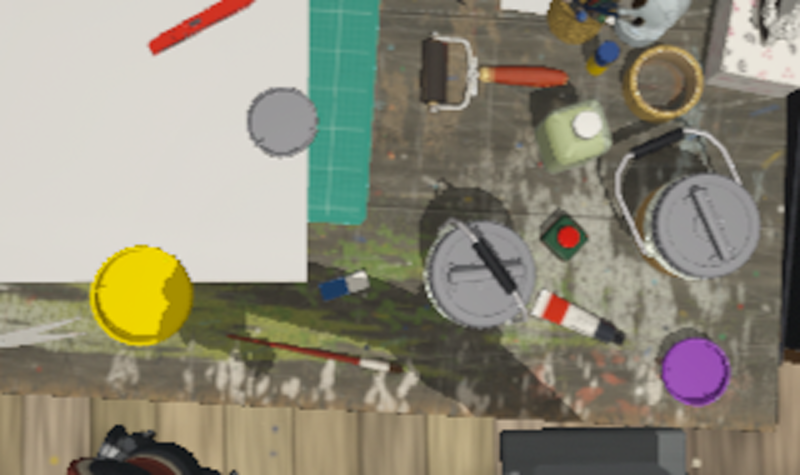

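View pics/s1.png

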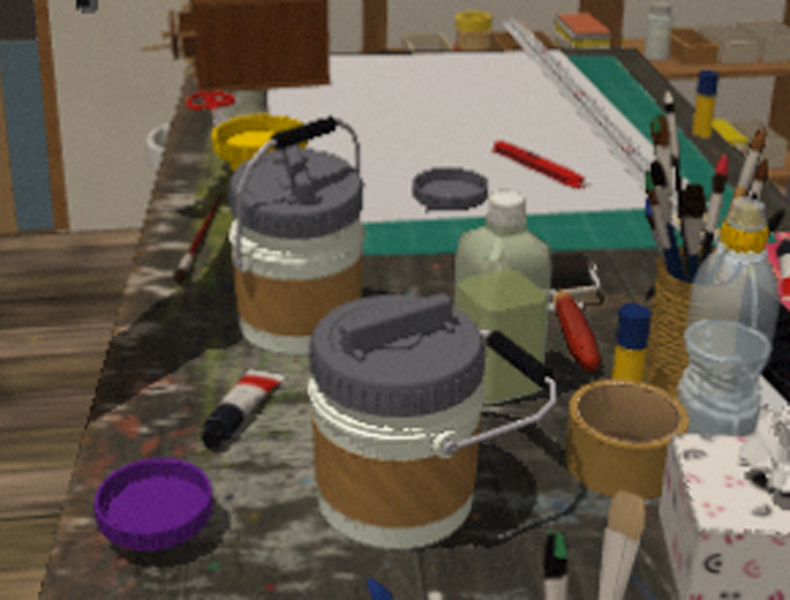

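The top crop shows the crooked pail at about (480,273), which is (282,219) in the full image. Its bail is up with the grip from (475,237) to (512,292), and the bar lies nearly horizontal from (447,272) to (523,266). The closed pail is at (705,225). In the side view, the crooked pail is the rear one, and its grip runs from about (275,143) to (335,124).

```bash
python3 - <<'E'
from h import *
from scipy.spatial.transform import Rotation as R
t=arm.capture("top"); s=arm.capture("side")
T=lambda a:[(90+u/2.5,110+v/2.5) for u,v in a]
S=lambda a:[(130+u*290/790,130+v*220/600) for u,v in a]
def tri(uv1,uv2):
    o1,d1=ray(t,uv1);o2,d2=ray(s,uv2)
    for a,b in zip(d1,d2):
        k=np.linalg.lstsq(np.c_[a,-b],o2-o1,rcond=None)[0]; p,q=o1+k[0]*a,o2+k[1]*b
        print("tri",((p+q)/2).round(1),"gap",np.linalg.norm(p-q).round(1))
# grip ends: top (475,237)=far/+x end ; side right end (335,124)
tri(T([(475,237),(512,292),(494,265)]),S([(335,125),(275,143),(305,134)]))
print("bar z165",at_z(t,T([(447,272),(523,266)]),165).round(1))
print("lid c z150",at_z(t,T([(480,274)]),148).round(1))
print("closed bar",at_z(t,T([(695,190),(727,260)]),160).round(1),at_z(t,T([(705,225)]),140).round(1))
print("ink",at_z(t,T([(568,237)]),57).round(1),"tube",at_z(t,T([(540,300),(620,340)]),15).round(1))
# pail base from side: lowest white edge
print("pail bottom front",at_z(s,S([(275,350)]),0).round(1))
o=arm.observe();print(R.from_rotvec(o["ee_rot"]).as_matrix().round(3).tolist())
# lid seg in top near pail
for r in arm.regions_of(t,"lid"):
    m=r["mask"]
    if m[219,282]: 
        ys,xs=np.nonzero(m); (c,rad)=cv2.minEnclosingCircle(np.c_[xs,ys].astype(np.float32)); print("lid circ",c,rad,at_z(t,[c],142).round(1))
for r in arm.regions_of(t,"paint_tube")[:2]+arm.regions_of(t,"turps_bottle")[:2]: print(r["bbox"],r["p"])
E
```

```text
tri [512.  284.8 196.6] gap 0.5
tri [454.8 246.7 197.2] gap 3.0
tri [482.8 265.2 196.9] gap 1.2
bar z165 [[475.8 313.8 165. ]
 [480.9 230.6 165. ]]
lid c z150 [[473.  276.5 148. ]]
closed bar [[561.6  37.7 160. ]
 [483.7   4.9 160. ]] [[523.6  21.8 140. ]]
ink [[515.8 162.7  57. ]] tube [[439.8 192.6  15. ]
 [388.7  94.6  15. ]]
pail bottom front [[449.4 234.6   0. ]]
[[-0.892, 0.453, -0.0], [0.453, 0.892, -0.0], [0.0, -0.0, -1.0]]
lid circ (282.7542419433594, 219.24575805664062) 21.860652923583984 [[474. 274. 142.]]
[302.3, 224.9, 340.9, 249.3] 0.54
[303.5, 150.6, 333.4, 176.6] 0.64
```

Call:
{"name": "step_arm", "arguments": {
  "deltas": [
    {"dr":[0,0,29.5],"delta_pos":[-0.334,-0.207,-0.02],"hand":0},
    {"dr":[0,0,29.5],"delta_pos":[-0.334,-0.207,-0.02],"hand":0},
    {"dr":[0,0,29.5],"delta_pos":[-0.334,-0.207,-0.02],"hand":0},
    {"dr":[0,0,29.5],"delta_pos":[-0.334,-0.207,-0.02],"hand":0},
    {"dr":[0,0,29.5],"delta_pos":[-0.334,-0.207,-0.02],"hand":0},
    {"dr":[0,0,29.5],"delta_pos":[-0.334,-0.207,-0.02],"hand":0},
    {"dr":[0,0,29.5],"delta_pos":[-0.334,-0.207,-0.02],"hand":0},
    {"dr":[0,0,29.5],"delta_pos":[-0.334,-0.207,-0.02],"hand":0},
    {"dr":[0,0,29.5],"delta_pos":[-0.334,-0.207,-0.02],"hand":0},
    {"dr":[0,0,29.5],"delta_pos":[-0.334,-0.207,-0.02],"hand":0},
    {"dr":[0,0,29.5],"delta_pos":[-0.334,-0.207,-0.02],"hand":0},
    {"dr":[0,0,29.5],"delta_pos":[-0.334,-0.207,-0.02],"hand":0}
  ]
}}

```text
clock: 1.95
tcp_pos: [497.3, 245.8, 251.1]
ee_rot: [-1.479, -2.77, -0.0]
contact_force: [-0.8, -0.3, 0.2]
opening: 0.1
grip_force: 0.0
```

```bash
python3 - <<'E'
from h import *
from scipy.spatial.transform import Rotation as R
o=arm.observe();print(o["tcp_pos"],o["clock"],o["joint_positions"].round(2),o["opening"]);print(R.from_rotvec(o["ee_rot"]).as_matrix().round(3).tolist())
t=arm.capture("side");save(t,"s2")
w=arm.capture("wrist");a=cv2.resize(t["color"][130:280,180:340],(400,375));b=cv2.resize(w["color"],(400,300))
im=np.zeros((375,800,3),np.uint8);im[:,:400]=a;im[:300,400:]=b
cv2.imwrite("pics/c2.png",im[:,:,::-1])
E
```

```text
[497.26555717 245.80301626 251.12855798] 1.95 [-0.6   0.45  0.16  1.68 -0.08  1.02  0.17] 0.1100596393789861
[[-0.556, 0.831, -0.001], [0.831, 0.556, 0.001], [0.001, -0.0, -1.0]]
```

View pics/c2.png

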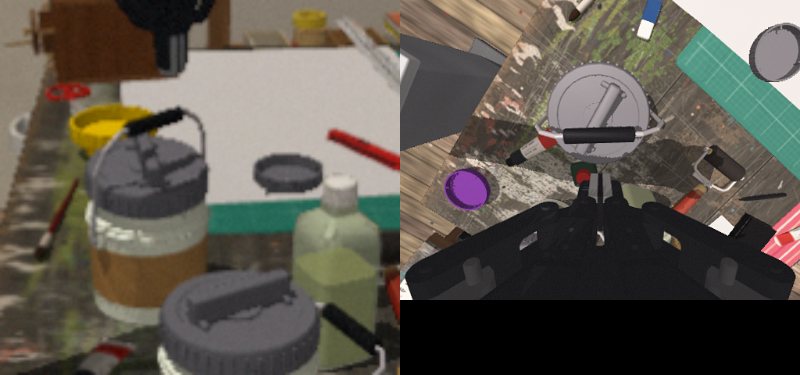

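The wrist view shows the closed fingers at (600,190), centred behind the grip at (600,135) and square to it. I'll push the bail over towards the free side.

Call:
{"name": "step_arm", "arguments": {
  "deltas": [
    {"dr":[0,0,0],"delta_pos":[-0.006,0,0.03],"hand":0},
    {"dr":[0,0,0],"delta_pos":[-0.006,0,0.063],"hand":0},
    {"dr":[0,0,0],"delta_pos":[-0.006,0,0.063],"hand":0},
    {"dr":[0,0,0],"delta_pos":[0.002,0,0.063],"hand":0},
    {"dr":[0,0,0],"delta_pos":[0.01,0,0.063],"hand":0},
    {"dr":[0,0,0],"delta_pos":[0.018,0,0.063],"hand":0},
    {"dr":[0,0,0],"delta_pos":[0.026,0,0.063],"hand":0},
    {"dr":[0,0,0],"delta_pos":[0.035,0,0.063],"hand":0},
    {"dr":[0,0,0],"delta_pos":[0.043,0,0.064],"hand":0},
    {"dr":[0,0,0],"delta_pos":[0.052,0,0.066],"hand":0},
    {"dr":[0,0,0],"delta_pos":[0.061,0,0.068],"hand":0},
    {"dr":[0,0,0],"delta_pos":[0.061,0,0.068],"hand":0},
    {"dr":[0,0,0],"delta_pos":[0.061,0,0.06],"hand":0}
  ]
}}

```text
clock: 3.35
tcp_pos: [463.5, 294.5, 190.3]
ee_rot: [-1.483, -2.767, 0.005]
contact_force: [-0.4, 0.6, -0.3]
opening: 0.2
grip_force: 0.0
```

```bash
python3 - <<'E'
from h import *
o=arm.observe();print(o["tcp_pos"],o["contact_force"])
t=arm.capture("side");w=arm.capture("wrist");a=cv2.resize(t["color"][130:280,180:340],(400,375));b=cv2.resize(w["color"],(400,300))
im=np.zeros((375,800,3),np.uint8);im[:,:400]=a;im[:300,400:]=b
cv2.imwrite("pics/c3.png",im[:,:,::-1])
E
```

```text
[463.49275    294.50549082 190.3486936 ] [-0.40766871  0.63206457 -0.29252292]
```

View pics/c3.png

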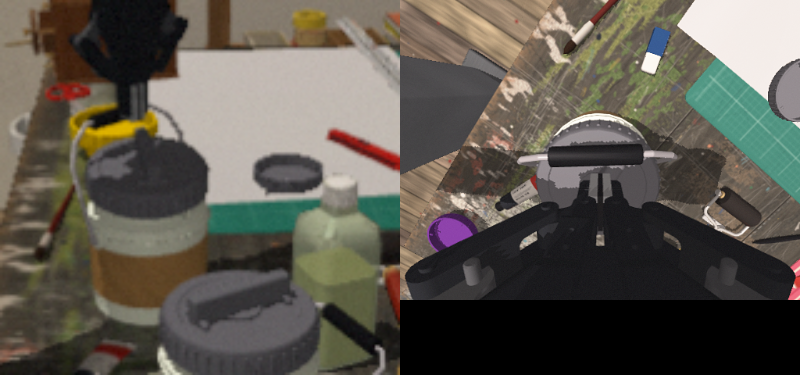

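Call:
{"name": "step_arm", "arguments": {
  "deltas": [
    {"dr":[0,0,0],"delta_pos":[0.009,0,0.004],"hand":0},
    {"dr":[0,0,0],"delta_pos":[0.018,0,0.009],"hand":0},
    {"dr":[0,0,0],"delta_pos":[0.026,0,0.0135],"hand":0},
    {"dr":[0,0,0],"delta_pos":[0.038,0,0.022],"hand":0},
    {"dr":[0,0,0],"delta_pos":[0.05,0,0.033],"hand":0},
    {"dr":[0,0,0],"delta_pos":[0.061,0,0.044],"hand":0},
    {"dr":[0,0,0],"delta_pos":[0.07,0,0.057],"hand":0},
    {"dr":[0,0,0],"delta_pos":[0.075,0,0.066],"hand":0},
    {"dr":[0,0,0],"delta_pos":[0.078,0,0.075],"hand":0},
    {"dr":[0,0,0],"delta_pos":[0.08,0,0.083],"hand":0},
    {"dr":[0,0,0],"delta_pos":[0.08,0,0.088],"hand":0},
    {"dr":[0,0,0],"delta_pos":[0.08,0,0.088],"hand":0},
    {"dr":[0,0,0],"delta_pos":[0.08,0,0.05],"hand":0},
    {"dr":[0,0,0],"delta_pos":[0.08,0,0.0],"hand":0},
    {"dr":[0,0,0],"delta_pos":[0.06,0,-0.05],"hand":0.04},
    {"dr":[0,0,15],"delta_pos":[-0.06,0,-0.1],"hand":0.04},
    {"dr":[0,0,30],"delta_pos":[-0.1,0,-0.1],"hand":0.04},
    {"dr":[0,0,30],"delta_pos":[-0.1,0,-0.1],"hand":0.04},
    {"dr":[0,0,30],"delta_pos":[-0.1,0,-0.1],"hand":0.04},
    {"dr":[0,0,30],"delta_pos":[-0.1,0,-0.1],"hand":0.04}
  ]
}}

```text
clock: 5.45
tcp_pos: [522.5, 206.7, 292.9]
ee_rot: [2.158, 2.278, 0.003]
contact_force: [0.2, -0.3, -0.4]
opening: 39.9
grip_force: 0.0
```

```bash
python3 - <<'E'
from h import *
o=arm.observe();print(o["tcp_pos"],o["contact_force"],o["opening"])
t=arm.capture("top");w=arm.capture("wrist")
np.save("w4.npy",w,allow_pickle=True)
a=cv2.resize(t["color"][150:270,220:340],(300,300));b=cv2.resize(w["color"],(500,375))
im=np.zeros((375,800,3),np.uint8);im[:300,:300]=a;im[:375,300:]=b
cv2.imwrite("pics/c4.png",im[:,:,::-1])
E
```

```text
[522.52901774 206.74433697 292.8648356 ] [ 0.23225745 -0.26554614 -0.4166831 ] 39.949889865946425
```

View pics/c4.png

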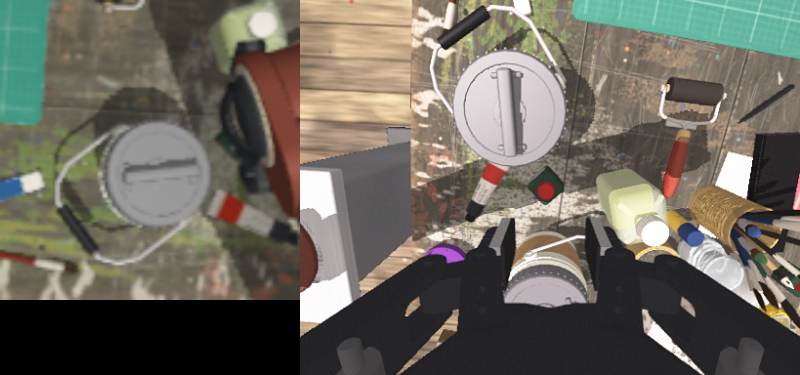

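The bail now lies folded to the left of the pail. The bar shows in the wrist part from (510,68) to (512,155), and in the top part from (123,178) to (202,168).

```bash
python3 - <<'E'
from h import *
from scipy.spatial.transform import Rotation as R
t=arm.capture("top");w=arm.capture("wrist")
o=arm.observe()
for n,p,z in [("t",t,168),("w",w,168)]:
    uv=[(220+.4*u,150+.4*v) for u,v in [(123,178),(202,168)]] if n=="t" else [((u-300)*1.024,v*1.024) for u,v in [(510,68),(512,155)]]
    b=at_z(p,uv,z); print(n,b.round(1),b.mean(0).round(1),np.degrees(np.arctan2(*(b[1]-b[0])[1::-1])))
    c=b.mean(0).astype(int)
    q=proj(p,b.mean(0))[0]
    for k in ["lid","lid_bar"]:
      for r in arm.regions_of(p,k):
        m=r["mask"]
        if m[int(q[1]),int(q[0])]:
            ys,xs=np.nonzero(m);e=cv2.fitEllipse(cv2.convexHull(np.c_[xs,ys].astype(np.int32)));print(k,r["p"],r["bbox"],e, at_z(p,[e[0]],145).round(1))
# triangulate bar ends
M=R.from_rotvec(o["ee_rot"]).as_matrix();print(M.round(3).tolist(),o["tcp_pos"],o["joint_positions"].round(2))
E
```

```text
t [[469.2 313.  168. ]
 [478.6 226.7 168. ]] [473.9 269.8 168. ] -83.7895312972623
lid 0.68 [261.9, 197.1, 306.0, 243.2] ((282.89862060546875, 219.0936279296875), (41.861934661865234, 44.00284194946289), 158.5443115234375) [[474.4 273.8 145. ]]
lid_bar 0.82 [262.3, 201.1, 305.8, 239.0] ((282.4547119140625, 219.474853515625), (42.215240478515625, 43.88221740722656), 123.6261215209961) [[473.3 275.  145. ]]
w [[475.9 317.4 168. ]
 [480.2 236.8 168. ]] [478.1 277.1 168. ] -86.90715054041476
lid 0.81 [160.9, 50.2, 277.2, 170.9] ((217.10804748535156, 112.7431640625), (115.62018585205078, 121.73570251464844), 146.4370880126953) [[475.8 279.9 145. ]]
lid_bar 0.87 [159.8, 53.1, 278.3, 170.9] ((216.78915405273438, 112.5505599975586), (115.81901550292969, 122.82255554199219), 153.19589233398438) [[475.4 280.1 145. ]]
[[-0.067, 0.998, -0.002], [0.998, 0.067, 0.001], [0.001, -0.002, -1.0]] [518.41771909 213.66070828 290.53199842] [-0.64  0.43  0.33  1.6  -0.15  1.13 -0.21]
```

Call:
{"name": "step_arm", "arguments": {
  "deltas": [
    {"dr":[0,0,0],"delta_pos":[0.04,-0.023,0.03],"hand":0.035},
    {"dr":[0,0,0],"delta_pos":[0.065,-0.038,0.06],"hand":0.035},
    {"dr":[0,0,0],"delta_pos":[0.065,-0.038,0.095],"hand":0.035},
    {"dr":[0,0,0],"delta_pos":[0.065,-0.038,0.095],"hand":0.035},
    {"dr":[0,0,0],"delta_pos":[0.065,-0.038,0.095],"hand":0.035},
    {"dr":[0,0,0],"delta_pos":[0.065,-0.038,0.095],"hand":0.035}
  ]
}}

```text
clock: 6.45
tcp_pos: [479.9, 273.4, 198.3]
ee_rot: [2.152, 2.286, 0.006]
contact_force: [0.8, 0.4, 0.9]
opening: 34.9
grip_force: 0.0
```

```bash
python3 - <<'E'
from h import *
from scipy.spatial.transform import Rotation as R
o=arm.observe();print(o["tcp_pos"],o["contact_force"],o["opening"])
t=arm.capture("side");w=arm.capture("wrist")
M=R.from_rotvec(o["ee_rot"]).as_matrix();print(M.round(3).tolist())
a=cv2.resize(t["color"][130:280,180:340],(400,375));b=cv2.resize(w["color"][:,100:412],(400,492))
im=np.zeros((492,800,3),np.uint8);im[:375,:400]=a;im[:,400:]=b
cv2.imwrite("pics/c5.png",im[:,:,::-1])
E
```

```text
[479.90616825 273.39129364 198.30293468] [0.83029886 0.3976052  0.89249566] 34.864072761968536
[[-0.061, 0.998, 0.004], [0.998, 0.061, 0.001], [0.001, 0.004, -1.0]]
```

View pics/c5.png

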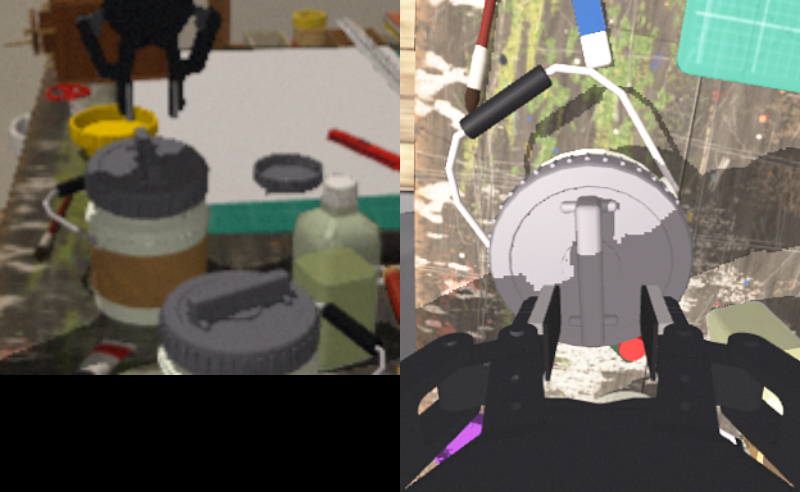

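The bar, at (592,200–340) in the wrist part, lies between the open fingers, whose inner faces are at 550 and 650. I'll descend over it.

Call:
{"name": "step_arm", "arguments": {
  "deltas": [
    {"dr":[0,0,0],"delta_pos":[0,0,0],"hand":0.035},
    {"dr":[0,0,0],"delta_pos":[0,0,0],"hand":0.035},
    {"dr":[0,0,0],"delta_pos":[0,0,0.015],"hand":0.035},
    {"dr":[0,0,0],"delta_pos":[0,0,0.03],"hand":0.035},
    {"dr":[0,0,0],"delta_pos":[0,0,0.039],"hand":0.035},
    {"dr":[0,0,0],"delta_pos":[0,0,0.039],"hand":0.035},
    {"dr":[0,0,0],"delta_pos":[0,0,0.039],"hand":0.022},
    {"dr":[0,0,0],"delta_pos":[0,0,0.039],"hand":0.022},
    {"dr":[0,0,0],"delta_pos":[0,0,0.039],"hand":0.022}
  ]
}}

```text
clock: 7.45
tcp_pos: [478.4, 274.0, 158.0]
ee_rot: [2.151, 2.29, 0.002]
contact_force: [-0.4, -0.1, 0.3]
opening: 22.1
grip_force: 0.0
```

```bash
python3 - <<'E'
from h import *
from scipy.spatial.transform import Rotation as R
o=arm.observe();print(o["tcp_pos"],o["contact_force"],o["torque"],o["opening"],o["grip_force"],o["joint_positions"].round(2))
M=R.from_rotvec(o["ee_rot"]).as_matrix();print(M.round(3).tolist())
t=arm.capture("side");w=arm.capture("wrist")
a=cv2.resize(t["color"][130:280,180:340],(400,375));b=cv2.resize(w["color"][:,100:412],(400,492))
im=np.zeros((492,800,3),np.uint8);im[:375,:400]=a;im[:,400:]=b
cv2.imwrite("pics/c6.png",im[:,:,::-1])
E
```

```text
[478.35476376 273.99462731 157.97152834] [-0.37743289 -0.09440556  0.2710042 ] [0.00728277 0.01872362 0.04189834] 22.086067076166547 0.0 [-0.74  0.56  0.28  1.81 -0.2   0.8  -0.3 ]
[[-0.063, 0.998, 0.001], [0.998, 0.063, 0.001], [0.001, 0.001, -1.0]]
```

View pics/c6.png

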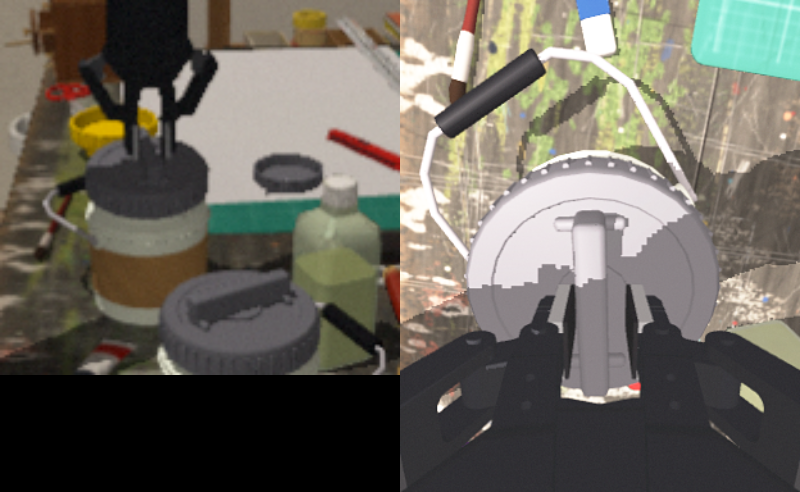

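The fingers straddle the bar with no contact. I'll turn the lid back about 42° counter-clockwise, with the fingers held loosely closed.

Call:
{"name": "step_arm", "arguments": {
  "deltas": [
    {"dr":[0,0,0],"delta_pos":[0.002,-0.002,0],"hand":0.018},
    {"dr":[0,0,0],"delta_pos":[0.002,-0.002,0.002],"hand":0.018},
    {"dr":[0,0,-4],"delta_pos":[0.002,-0.002,0.002],"hand":0.018},
    {"dr":[0,0,-8],"delta_pos":[0.002,-0.002,0.002],"hand":0.018},
    {"dr":[0,0,-12],"delta_pos":[0.002,-0.002,0.002],"hand":0.018},
    {"dr":[0,0,-16],"delta_pos":[0.002,-0.002,0.002],"hand":0.018},
    {"dr":[0,0,-20],"delta_pos":[0.002,-0.002,0.002],"hand":0.018},
    {"dr":[0,0,-24],"delta_pos":[0.002,-0.002,0.002],"hand":0.018},
    {"dr":[0,0,-28],"delta_pos":[0.002,-0.002,0.002],"hand":0.018},
    {"dr":[0,0,-32],"delta_pos":[0.002,-0.002,0.002],"hand":0.018},
    {"dr":[0,0,-36],"delta_pos":[0.002,-0.002,0.002],"hand":0.018},
    {"dr":[0,0,-40],"delta_pos":[0.002,-0.002,0.002],"hand":0.018},
    {"dr":[0,0,-44],"delta_pos":[0.002,-0.002,0.002],"hand":0.018},
    {"dr":[0,0,-48],"delta_pos":[0.002,-0.002,0.002],"hand":0.018},
    {"dr":[0,0,-52],"delta_pos":[0.002,-0.002,0.002],"hand":0.018},
    {"dr":[0,0,-56],"delta_pos":[0.002,-0.002,0.002],"hand":0.018},
    {"dr":[0,0,-56],"delta_pos":[0.002,-0.002,0.002],"hand":0.018},
    {"dr":[0,0,-56],"delta_pos":[0.002,-0.002,0.002],"hand":0.018}
  ]
}}

```text
clock: 9.35
tcp_pos: [475.5, 275.8, 155.1]
ee_rot: [-0.825, -3.031, 0.0]
contact_force: [-0.1, -0.6, -0.4]
opening: 18.2
grip_force: 0.4
```

```bash
python3 - <<'E'
from h import *
from scipy.spatial.transform import Rotation as R
o=arm.observe();print(o["tcp_pos"],o["contact_force"],o["torque"],o["opening"],o["grip_force"],o["joint_positions"].round(2))
t=arm.capture("side");w=arm.capture("wrist")
a=cv2.resize(t["color"][130:280,180:340],(400,375));b=cv2.resize(w["color"][:,100:412],(400,492))
im=np.zeros((492,800,3),np.uint8);im[:375,:400]=a;im[:,400:]=b
cv2.imwrite("pics/c7.png",im[:,:,::-1])
E
```

```text
[475.51644581 275.83170191 155.0842734 ] [-0.13658356 -0.60994847 -0.35605229] [0.06019799 0.16421723 0.01122956] 18.1735452900618 0.4183205880502072 [-0.56  0.55 -0.01  1.81  0.    0.78  0.47]
```

View pics/c7.png

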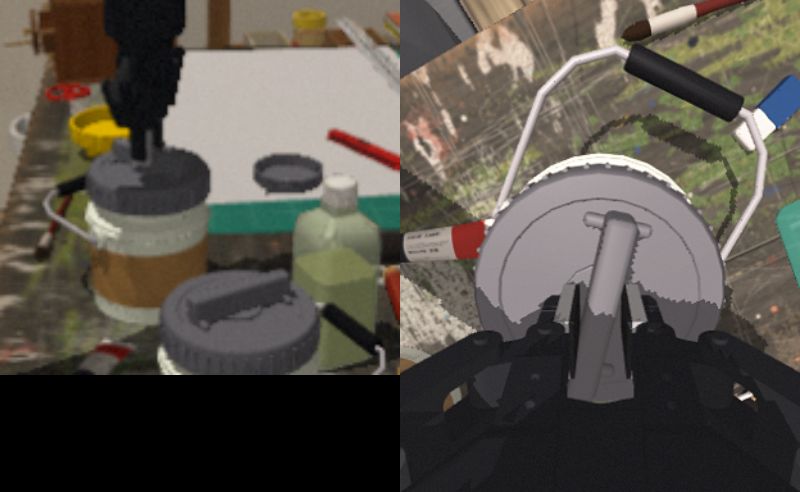

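```bash
cat > ov.py <<'E'
from h import *
import sys
t=arm.capture("side");w=arm.capture("wrist")
k=5
def panel(p,x0,y0,W,H,k,h,ov,c=(475.5,276)):
    a=cv2.resize(p["color"][y0:y0+H,x0:x0+W],(W*k,H*k),interpolation=cv2.INTER_CUBIC).copy()
    if ov:
        an=np.linspace(0,2*np.pi,120)
        for z,col in [(h,(255,0,0)),(h+25,(0,255,0))]:
            q=(proj(p,np.c_[c[0]+60.5*np.cos(an),c[1]+60.5*np.sin(an),0*an+z])-[x0,y0]+.5)*k
            cv2.polylines(a,[q.astype(np.int32)],True,col,1)
    return a
h=float(sys.argv[1])
im=np.zeros((600,800,3),np.uint8)
im[:300,:400]=panel(t,200,175,80,60,5,h,0); im[300:,:400]=panel(t,200,175,80,60,5,h,1)
b=panel(w,100,100,400,284,1,h,1);im[:284,400:]=b[:, :400]
im[300:584,400:]=panel(w,100,100,400,284,1,h,0)
cv2.imwrite("pics/%s.png"%sys.argv[2],im[:,:,::-1])
E
python3 ov.py 122 d1
```

```text
(no output)
```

View pics/d1.png

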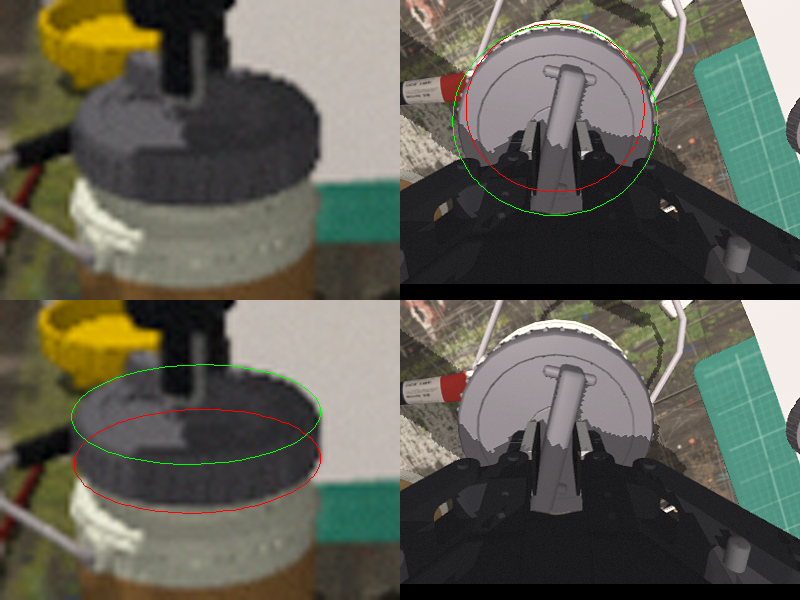

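```bash
cat > edge.py <<'E'
from h import *
from scipy.optimize import least_squares
def edge(img):
    g=cv2.cvtColor(img,cv2.COLOR_RGB2GRAY).astype(float); out=[]
    for u in range(220,262):
        c=g[196:226,u]; d=np.convolve(c,[1,1,0,-1,-1],'valid')  # rising edge
        i=int(np.argmax(d)); 
        if 0<i<len(d)-1 and d[i]>60:
            a,b,e=d[i-1:i+2]; out.append((u,196+2+i+.5*(a-e)/(a-2*b+e)))
    return np.array(out)
def fit(p,img,c=(475.5,276)):
    E=edge(img); an=np.linspace(0,2*np.pi,720)
    def model(q):
        x,y,h,ax,ay=q; X=60.5*np.cos(an);Y=60.5*np.sin(an)
        P=proj(p,np.c_[x+X,y+Y,h+ax*X+ay*Y]); n=P[P[:,1]>P[:,1].mean()]; o=np.argsort(n[:,0])
        return np.interp(E[:,0],n[o,0],n[o,1])-E[:,1]
    r=least_squares(lambda q:np.r_[model(q),(q[0]-c[0])/3,(q[1]-c[1])/3,(q[2]-124)/5],[*c,124,0,0],loss="soft_l1")
    print(len(E),"xyh",r.x[:3].round(1),"tilt deg x,y",np.degrees(r.x[3:]).round(1),"rms",np.sqrt(np.mean(model(r.x)**2)).round(2))
if __name__=="__main__":
    t=arm.capture("side")
    for n in ["side0","s2"]: fit(t,cv2.imread(f"pics/{n}.png")[:,:,::-1].copy())
    fit(t,t["color"])
E
python3 edge.py
```

```text
42 xyh [476.1 275.2 116.6] tilt deg x,y [ 8.2 -4. ] rms 1.33
42 xyh [476.1 275.1 116.4] tilt deg x,y [ 8.2 -4.2] rms 1.34
42 xyh [475.3 274.3 109.9] tilt deg x,y [  5.4 -14.7] rms 1.12
```

```bash
python3 - <<'E'
from edge import *
t=arm.capture("side")
def prof(img):
    g=cv2.cvtColor(img,cv2.COLOR_RGB2GRAY).astype(int)
    for u in range(216,264,6): print(u,g[186:220,u].tolist())
prof(cv2.imread("pics/side0.png")[:,:,::-1].copy());print();prof(t["color"])
for x,y,z in [(475.5,276,122)]:
    an=np.linspace(0,2*np.pi,720);P=proj(t,np.c_[x+60.5*np.cos(an),y+60.5*np.sin(an),0*an+z]);n=P[P[:,1]>P[:,1].mean()];o=np.argsort(n[:,0]);print(np.interp(range(216,264,6),n[o,0],n[o,1]).round(1))
E
```

```text
216 [90, 90, 90, 90, 94, 96, 91, 87, 98, 100, 97, 100, 98, 92, 91, 84, 72, 73, 68, 72, 75, 72, 73, 79, 129, 178, 193, 183, 177, 182, 154, 141, 156, 147]
222 [100, 111, 141, 145, 111, 92, 92, 99, 89, 99, 100, 102, 99, 102, 92, 92, 97, 100, 100, 77, 58, 53, 50, 51, 54, 48, 51, 53, 91, 111, 113, 111, 151, 212]
228 [94, 96, 91, 97, 102, 98, 101, 98, 99, 99, 101, 97, 98, 98, 103, 101, 99, 98, 84, 92, 101, 88, 71, 62, 60, 62, 59, 60, 55, 61, 86, 120, 121, 116]
234 [66, 67, 63, 62, 74, 88, 95, 103, 100, 102, 100, 97, 80, 85, 99, 99, 74, 66, 91, 102, 98, 102, 87, 68, 60, 59, 59, 58, 62, 59, 58, 92, 123, 127]
240 [88, 82, 83, 65, 45, 45, 47, 81, 98, 101, 101, 86, 62, 55, 57, 55, 54, 55, 58, 84, 100, 100, 83, 63, 63, 55, 51, 53, 51, 51, 51, 77, 120, 128]
246 [100, 96, 102, 97, 97, 100, 97, 101, 93, 71, 47, 44, 49, 45, 75, 89, 71, 54, 61, 89, 101, 89, 68, 68, 61, 50, 54, 56, 55, 55, 60, 109, 125, 117]
252 [140, 94, 100, 99, 99, 101, 100, 73, 44, 47, 48, 82, 99, 98, 100, 99, 100, 100, 98, 97, 70, 55, 49, 50, 52, 52, 49, 50, 51, 75, 110, 112, 116, 115]
258 [184, 186, 184, 174, 130, 71, 46, 72, 86
[... 653 characters left out ...]
4, 53, 49, 52, 52, 49, 48, 49, 52, 102, 127, 130, 125]
240 [63, 64, 64, 67, 73, 74, 72, 73, 66, 63, 53, 54, 48, 50, 46, 41, 43, 44, 43, 42, 51, 54, 56, 59, 55, 56, 52, 56, 50, 55, 89, 120, 131, 126]
246 [157, 156, 124, 79, 57, 45, 50, 54, 47, 51, 50, 47, 51, 51, 46, 44, 47, 45, 40, 47, 54, 56, 51, 52, 50, 52, 50, 52, 55, 61, 101, 129, 124, 119]
252 [188, 185, 186, 123, 41, 49, 46, 47, 49, 50, 49, 52, 50, 53, 50, 45, 45, 45, 46, 54, 51, 52, 49, 49, 49, 51, 52, 50, 68, 107, 121, 117, 118, 115]
258 [186, 185, 185, 184, 184, 122, 44, 45, 45, 44, 45, 45, 44, 43, 40, 46, 48, 48, 52, 52, 45, 49, 54, 47, 50, 47, 79, 105, 109, 112, 109, 113, 115, 115]
[211.  214.7 216.3 217.  217.1 216.5 215.2 212.9]
```

The measured rim edges fit a level lid at about 122 mm: front-bottom and far-top both sit at the same constant offset of about 1 px. I'll run it in clockwise.

Call:
{"name": "step_arm", "arguments": {
  "deltas": [
    {"dr":[0,0,5],"delta_pos":[0,0,0],"hand":0.018},
    {"dr":[0,0,10],"delta_pos":[0,0,0],"hand":0.018},
    {"dr":[0,0,15],"delta_pos":[0,0,0],"hand":0.018},
    {"dr":[0,0,20],"delta_pos":[0,0,0],"hand":0.018},
    {"dr":[0,0,24],"delta_pos":[0,0,0],"hand":0.018},
    {"dr":[0,0,28],"delta_pos":[0,0,0],"hand":0.018},
    {"dr":[0,0,32],"delta_pos":[0,0,0],"hand":0.018},
    {"dr":[0,0,36],"delta_pos":[0,0,0],"hand":0.018},
    {"dr":[0,0,40],"delta_pos":[0,0,0.001],"hand":0.018},
    {"dr":[0,0,44],"delta_pos":[0,0,0.001],"hand":0.018},
    {"dr":[0,0,48],"delta_pos":[0,0,0.001],"hand":0.018},
    {"dr":[0,0,52],"delta_pos":[0,0,0.001],"hand":0.018},
    {"dr":[0,0,56],"delta_pos":[0,0,0.002],"hand":0.018},
    {"dr":[0,0,60],"delta_pos":[0,0,0.002],"hand":0.018},
    {"dr":[0,0,65],"delta_pos":[0,0,0.002],"hand":0.018},
    {"dr":[0,0,65],"delta_pos":[0,0,0.002],"hand":0.018}
  ]
}}

```text
clock: 11.25
tcp_pos: [475.8, 275.8, 153.2]
ee_rot: [2.323, 2.114, -0.0]
contact_force: [-1.0, 0.0, -0.2]
opening: 17.7
grip_force: 0.2
```

```bash
cat > chk.py <<'E'
from h import *
o=arm.observe();print(o["tcp_pos"],o["contact_force"].round(1),o["torque"].round(2),o["opening"],o["joint_positions"].round(2))
t=arm.capture("side");g=cv2.cvtColor(t["color"],cv2.COLOR_RGB2GRAY).astype(float)
an=np.linspace(0,2*np.pi,720)
def m(z,far):
    P=proj(t,np.c_[475.5+60.5*np.cos(an),276+60.5*np.sin(an),0*an+z]);c=P[:,1]>P[:,1].mean();n=P[c!=far];i=np.argsort(n[:,0]);return np.interp(U,n[i,0],n[i,1])
U=list(range(216,262,6)); e=[]
for u,y in zip(U,m(122,False)):
    y0=int(y)-5; c=g[y0:y0+14,u]; i=np.nonzero((c[:-1]<88)&(c[1:]>=88))[0]
    e.append(y0+i[0]+(88-c[i[0]])/(c[i[0]+1]-c[i[0]]) if len(i) else np.nan)
print("near-bottom minus level122",(np.array(e)-m(122,False)).round(1))
U=[249,252,255,258]; e=[]
for u,y in zip(U,m(147,True)):
    y0=int(y)-6; c=g[y0:y0+16,u]; i=np.nonzero((c[:-1]>=115)&(c[1:]<115))[0]
    e.append(y0+i[-1]+(115-c[i[-1]])/(c[i[-1]+1]-c[i[-1]]) if len(i) else np.nan)
print("far-top minus level122",(np.array(e)-m(147,True)).round(1), "home would be", (m(139.7,True)-m(147,True)).round(1))
E
python3 chk.py
```

```text
[475.79204631 275.7681591  153.2087182 ] [-1.   0.  -0.2] [-0.02  0.12  0.  ] 17.72590240959315 [-0.77  0.57  0.32  1.82 -0.24  0.79 -0.42]
near-bottom minus level122 [-0.7  0.3  0.3 -0.1  0.2  0.   0.4  0.4]
far-top minus level122 [1.3 1.4 1.6 2.1] home would be [2.6 2.6 2.6 2.7]
```

It has sunk about 3 mm and stayed level. I'll continue.

Call:
{"name": "step_arm", "arguments": {
  "deltas": [
    {"dr":[0,0,4],"delta_pos":[0,0,0],"hand":0.018},
    {"dr":[0,0,8],"delta_pos":[0,0,0],"hand":0.018},
    {"dr":[0,0,12],"delta_pos":[0,0,0],"hand":0.018},
    {"dr":[0,0,16],"delta_pos":[0,0,0.001],"hand":0.018},
    {"dr":[0,0,20],"delta_pos":[0,0,0.001],"hand":0.018},
    {"dr":[0,0,24],"delta_pos":[0,0,0.001],"hand":0.018},
    {"dr":[0,0,28],"delta_pos":[0,0,0.002],"hand":0.018},
    {"dr":[0,0,32],"delta_pos":[0,0,0.002],"hand":0.018},
    {"dr":[0,0,36],"delta_pos":[0,0,0.002],"hand":0.018},
    {"dr":[0,0,40],"delta_pos":[0,0,0.003],"hand":0.018},
    {"dr":[0,0,44],"delta_pos":[0,0,0.003],"hand":0.018},
    {"dr":[0,0,48],"delta_pos":[0,0,0.003],"hand":0.018},
    {"dr":[0,0,52],"delta_pos":[0,0,0.003],"hand":0.018},
    {"dr":[0,0,56],"delta_pos":[0,0,0.003],"hand":0.018},
    {"dr":[0,0,60],"delta_pos":[0,0,0.003],"hand":0.018},
    {"dr":[0,0,63],"delta_pos":[0,0,0.003],"hand":0.018},
    {"dr":[0,0,66],"delta_pos":[0,0,0.003],"hand":0.018},
    {"dr":[0,0,66],"delta_pos":[0,0,0.003],"hand":0.018},
    {"dr":[0,0,66],"delta_pos":[0,0,0.003],"hand":0.018}
  ]
}}

```text
clock: 13.2
tcp_pos: [475.8, 275.9, 150.4]
ee_rot: [-3.1, -0.511, 0.0]
contact_force: [-0.1, -0.2, -0.9]
opening: 18.3
grip_force: 0.5
```

```bash
python3 chk.py
```

```text
[475.78949754 275.88540006 150.35224411] [-0.1 -0.2 -0.9] [0.   0.06 0.  ] 18.293480633970457 [-0.97  0.63  0.65  1.83 -0.5   0.85 -1.32]
near-bottom minus level122 [2.5 1.9 2.3 2.  2.1 2.1 2.3 2.3]
far-top minus level122 [-0.  -0.6  3.6  3.4] home would be [2.6 2.6 2.6 2.7]
```

Call:
{"name": "step_arm", "arguments": {
  "deltas": [
    {"dr":[0,0,3],"delta_pos":[0,0,0],"hand":0.018},
    {"dr":[0,0,6],"delta_pos":[0,0,0],"hand":0.018},
    {"dr":[0,0,8],"delta_pos":[0,0,0],"hand":0.018},
    {"dr":[0,0,8],"delta_pos":[0,0,0],"hand":0.018}
  ]
}}

```text
clock: 13.65
tcp_pos: [475.9, 275.7, 150.3]
ee_rot: [3.128, 0.291, 0.0]
contact_force: [-0.4, 0.6, -2.0]
opening: 18.1
grip_force: 0.9
```

```bash
python3 chk.py
```

```text
[475.88066135 275.68950733 150.32709708] [-0.4  0.6 -2. ] [0.07 0.03 0.02] 18.128170545780673 [-1.    0.65  0.69  1.83 -0.53  0.86 -1.43]
near-bottom minus level122 [2.5 2.4 2.2 2.3 2.3 2.2 2.4 2.4]
far-top minus level122 [ 1.  -0.6  3.2  3.4] home would be [2.6 2.6 2.6 2.7]
```

It sank hardly any further, so the lid is home. I'll release and retreat.

Call:
{"name": "step_arm", "arguments": {
  "deltas": [
    {"dr":[0,0,-6],"delta_pos":[0,0,0],"hand":0.035},
    {"dr":[0,0,-6],"delta_pos":[0,0,0],"hand":0.035},
    {"dr":[0,0,-6],"delta_pos":[0,0,-0.02],"hand":0.035},
    {"dr":[0,0,-6],"delta_pos":[0,0,-0.06],"hand":0.035},
    {"dr":[0,0,-6],"delta_pos":[0,0,-0.1],"hand":0.035},
    {"dr":[0,0,-6],"delta_pos":[0,0,-0.14],"hand":0.035},
    {"dr":[0,0,-6],"delta_pos":[0,0,-0.14],"hand":0.035},
    {"dr":[0,0,-6],"delta_pos":[0,0,-0.14],"hand":0.035},
    {"dr":[0,0,-6],"delta_pos":[0,0,-0.14],"hand":0.035}
  ]
}}

```text
clock: 14.6
tcp_pos: [475.0, 275.6, 289.2]
ee_rot: [3.109, 0.452, -0.004]
contact_force: [-0.6, 0.7, -0.8]
opening: 34.9
grip_force: 0.0
```

```bash
python3 chk.py; python3 ov.py 114.7 d2
```

```text
[474.97082839 275.62018169 289.23984592] [-0.6  0.7 -0.8] [-0.05  0.02  0.  ] 34.86571955849745 [-1.06  0.49  0.77  1.64 -0.37  1.16 -1.48]
near-bottom minus level122 [2.5 2.4 2.3 2.3 2.3 2.3 2.4 2.2]
far-top minus level122 [ 1.  -0.6  3.2  3.4] home would be [2.6 2.6 2.6 2.7]
```

View pics/d2.png

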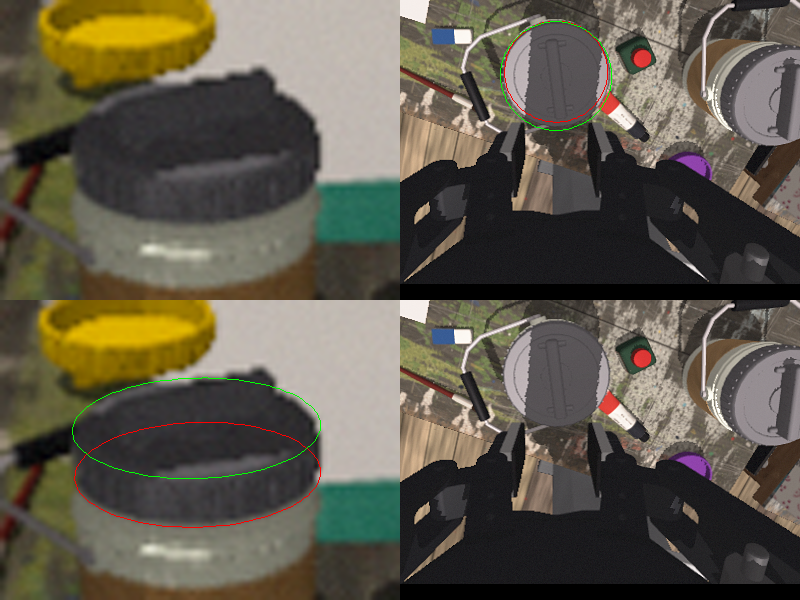

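The bail is folded, the lid level, and the neighbours undisturbed. The image margin on "home" is thin, so I'll go back and snug it up to feel for the stop.

Call:
{"name": "step_arm", "arguments": {
  "deltas": [
    {"dr":[0,0,0],"delta_pos":[0,0,0.04],"hand":0.035},
    {"dr":[0,0,0],"delta_pos":[0,0,0.08],"hand":0.035},
    {"dr":[0,0,0],"delta_pos":[0,0,0.11],"hand":0.035},
    {"dr":[0,0,0],"delta_pos":[0,0,0.13],"hand":0.035},
    {"dr":[0,0,0],"delta_pos":[0,0,0.139],"hand":0.035},
    {"dr":[0,0,0],"delta_pos":[0,0,0.139],"hand":0.035},
    {"dr":[0,0,0],"delta_pos":[0,0,0.139],"hand":0.018},
    {"dr":[0,0,0],"delta_pos":[0,0,0.139],"hand":0.018},
    {"dr":[0,0,4],"delta_pos":[0,0,0.139],"hand":0.018},
    {"dr":[0,0,8],"delta_pos":[0,0,0.139],"hand":0.018},
    {"dr":[0,0,12],"delta_pos":[0,0,0.139],"hand":0.018},
    {"dr":[0,0,15],"delta_pos":[0,0,0.139],"hand":0.018},
    {"dr":[0,0,18],"delta_pos":[0,0,0.139],"hand":0.018}
  ]
}}

```text
clock: 16.05
tcp_pos: [476.0, 276.3, 152.6]
ee_rot: [-3.14, 0.039, -0.001]
contact_force: [-1.8, -0.3, 1.2]
opening: 17.9
grip_force: 13.7
```

```bash
python3 chk.py
```

```text
[475.96323731 276.33919011 152.56730084] [-1.8 -0.3  1.2] [-0.02  0.25  0.38] 17.934795056367875 [-1.03  0.66  0.76  1.83 -0.58  0.89 -1.6 ]
near-bottom minus level122 [2.  2.1 2.3 2.3 2.3 2.2 2.2 2.1]
far-top minus level122 [1.  0.4 3.2 4.1] home would be [2.6 2.6 2.6 2.7]
```

There is now 0.38 N·m of resistance and no further sinking, so the lid is firmly home. I'll release and retreat.

Call:
{"name": "step_arm", "arguments": {
  "deltas": [
    {"dr":[0,0,-5],"delta_pos":[0,0,0],"hand":0.035},
    {"dr":[0,0,-8],"delta_pos":[0,0,0],"hand":0.035},
    {"dr":[0,0,-8],"delta_pos":[0,0,0],"hand":0.035},
    {"dr":[0,0,-8],"delta_pos":[0,0,-0.03],"hand":0.035},
    {"dr":[0,0,-8],"delta_pos":[0,0,-0.07],"hand":0.035},
    {"dr":[0,0,-8],"delta_pos":[0,0,-0.11],"hand":0.035},
    {"dr":[0,0,-8],"delta_pos":[0,0,-0.11],"hand":0.035},
    {"dr":[0,0,-8],"delta_pos":[0,0,-0.11],"hand":0.035},
    {"dr":[0,0,-8],"delta_pos":[0,0,-0.11],"hand":0.035}
  ]
}}

```text
clock: 17.0
tcp_pos: [474.9, 275.7, 260.4]
ee_rot: [3.136, 0.18, -0.003]
contact_force: [-0.6, 0.5, -0.8]
opening: 34.8
grip_force: 0.0
```

```bash
python3 chk.py; python3 -c "
from plant import arm
print(arm.sign_off())"
```

```text
[474.94891256 275.71551129 260.44960692] [-0.6  0.5 -0.8] [ 0.01  0.01 -0.05] 34.77332116052099 [-1.08  0.53  0.81  1.69 -0.42  1.11 -1.59]
near-bottom minus level122 [2.6 2.1 2.3 2.3 2.4 2.2 2.3 2. ]
far-top minus level122 [1.  0.4 3.2 4.1] home would be [2.6 2.6 2.6 2.7]
the job is handed in; nothing more can be done
None
```

I folded the bail down, backed the lid off until it dropped level, and ran it in to the firm stop; the job is handed in at about 17 s, and the hand-in call returned no verdict.

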